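# Run down the gland nut of a metering pump with a T-handled box key

### The arm

A 7-joint arm with a two-finger parallel gripper is mounted at the origin on the work surface; the furniture and walls round the work are solid. World frame = base frame: x ahead of the robot, y to its left, z up, the work surface at z = 0. Lengths are in m, angles in rad, forces in N, time in s.
With the tool pointing down it reaches from about 0.425 to 0.975 m from the base axis. Payload 16.7 kg.
Tool frame: the origin (TCP) lies at the very end of the fingers, on their centre line; the grasp point (between the pads) lies 19 mm behind it; z points along the fingers, y is the line along which they close (so a half turn about z gives the same grasp; the last joint's range is limited). The gripper opens to 85 mm and grips with 20 to 120 N. Pads are 22 mm wide; open, the fingers measure 114 mm over their backs; the gripper's body (76 mm by 85 mm) begins 54 mm behind the grasp point. The pads swing forward as they close: fully open they stand 13 mm farther back than shut.
Start: joints at [1.077, 0.426, 0.074, 1.606, -0.034, 1.111, -0.067], TCP at [0.228, -0.635, 0.211] pointing down, gripper open.
Joint ranges: [-2.85, 2.85], [-0.5, 2.14], [-1.23, 1.37], [0.21, 2.46], [-1.02, 4.16], [0.16, 2.05], [-2.73, 2.73]. Speed limits (rad/s): [1.89, 1.89, 2.39, 2.39, 3.01, 3.01, 3.01].

### API

Orientations are given as [roll, pitch, yaw] about the fixed x, y, z axes, in that order (R = Rz(yaw) Ry(pitch) Rx(roll)).
In Python, from bench import manip gives the robot as it stands.
- The arm moves only by the shell command python3 -m creep 'ROWS' [FORCE]. ROWS is a JSON object of lists of equal length, an entry for each row: "slide": the shift along the world's x, y, z in units of 30 mm (1.0 is 30 mm), a list of three; "twist": the turn, a rotation vector about the world's x, y, z in units of 5 degrees (1.0 is 5 degrees), a list of three; "jaw": the closure in counts, from 0 (fully open) to 255 (shut). In form: {"slide": [[dx, dy, dz], ...], "twist": [[ax, ay, az], ...], "jaw": [jaw, ...]}. A call has 1 to 8 rows; each row is the pose to reach, as a shift and turn from the pose commanded when the call began; what a row does not reach only later rows make up. A row lasts 1/10 s, in which the tool goes at most 50 mm and 8.59 degrees, less where a joint would pass 70% of its speed; a pose out of reach is approached as far as the arm can. A call with a gripper value outside its range is refused whole. The fingers move at their own pace and stop on an object; FORCE is the grip in N (left out, the last holds). Time passes only in rows, so rows that repeat a pose let the fingers close. It gives the time, the measured TCP pose, the force, the opening and the grip force at its end, in the units of the state.
- manip.observe(): the state, without advancing time (a new reading comes with each control period).
- manip.capture(name): name is "scene" or "top" or "wrist"; returns a dict with "image" (384x512x3 uint8, red, green, blue), "camera_matrix" (3x3 intrinsics, pixels), "position" and "attitude" of the camera in the world. Camera axes: x right, y down, z forward; pixel columns grow to the right and rows downward; lengths in m; the calibration is good to about 2 mm. A picture is of the moment at which its call begins. There is no depth.
- manip.close_job(): hands the job in; it is judged then, once.
Trained networks look in a picture, given as the dict that the camera call returned (one of the last four; its "shot" number tells which), for a name from the list of things; names that differ only in an ending like _2 or _b are one class to them, and where a whole thing is asked for, a point or a joint stands for the part that bears it (a point fixed in the world has none). Each returns a list of dicts, best first, with "p" (0 to 1); they miss things now and then, are a little off and sometimes report something else, mostly with a low value. They report only what shows in the picture. A call takes as long as a camera call. They do not tell look-alikes from the thing itself.
- manip.regions_of(picture, target): "region" (384x512 bool, what is visible of it) and "position" ([column, row] in pixels, amid what is visible of it).
- manip.tip_of(picture, target): "position" ([column, row] in pixels: a listed point, or the origin of a listed thing).
The state is a dict: "clock": time; "q": joint angles; "joint_velocities": joint speeds; "joint_torque": joint torques, N m; "ee_pos": TCP position; "tcp_rot": TCP orientation; "ft_force": force on the tool from outside, world axes, zero at the start; "torque": the same for the moment, N m; "opening": finger opening in m; "finger_force": force on a finger pad.
Only numpy, scipy, OpenCV 4.12 (cv2) and the standard library are available. Lean on these libraries where they do the work, as an engineer would, in place of code of your own. Each camera call takes 0.05 s, during which the arm holds its last target. There are 200 camera calls.

### The job

Take the T-handled box key from its stand, put its hexagonal socket down the deep bore of the pump head and right over the gland nut at the bottom, feeling for the flats without leaning on it, and turn the nut clockwise (seen from above) until it comes up firm on its seat; stop there, do not force it further. Then draw the key out and stand it upright back in its stand, all the way down, leaving the two vials and the beaker where they are.

Things in the scene. Friction and masses are not known exactly. Their poses are not given: they have to be found in the camera images.
- key_grip (a point): centre of the crossbar of the T-handled box key. The key stands upright: z axis up along the shank, x axis along the crossbar. Black crossbar 92 mm long (x), 16 mm thick (y, flat sides, grasp across it), 28 mm high, on a steel shank of 15 mm diameter; grip it with 60 N or more so that it does not twist in the fingers. The key is 169 mm high and weighs 0.2 to 0.4 kg; this point is 155 mm above its open lower end
- key_mouth (a point): centre of the open lower end of the key's socket, a thin steel hexagonal tube 26 mm deep, 31.8 mm across flats inside, 36.6 mm across flats and 42.3 mm across corners outside; two opposite inside corners lie along the crossbar (x). A round guide collar 43.2 mm wide sits on the shank 58 to 68 mm above this point and keeps the key upright in a bore
- stand_floor (a point): centre of the floor of the round hole in the grey key stand, which is fixed to the bench. The hole is 46 mm wide and 42 mm deep, with a 4 mm chamfer at its mouth; the rim is 42 mm above this point. The key's socket stands on this floor at the start
- bore_mouth (a point): centre of the mouth of the vertical bore in the pump's round aluminium head (88 mm wide; the pump is fixed to the bench), level with the rim, z up; the bore is 44.8 mm wide with a 4 mm chamfer. The pump's white drive unit, 92 mm high, stands beside the head at the pump's +y side
- bore_floor (a point): centre of the bore's flat floor, 85 mm below the mouth. Round it stands the gland nut: a steel hexagon 30 mm across flats, its flats 11.5 mm high with a 1 mm bevelled crown above them, coaxial with the bore. How its flats lie is not known; they repeat every 60 degrees, and the socket has about 6 degrees of play either way. With the socket not yet over the flats the key's lower end rests about 12 mm above this floor; right over the nut it rests on the floor
- gland_nut (a joint): turn of the gland nut about the bore's axis in rad, growing clockwise seen from above; 0 is where it comes up firm on its seal, negative is not yet run down (it starts between -1.0 and -0.5). It turns against a steady 0.15 N m of friction and stays where it is left; at 0 it stops, and more torque winds up the seal
- gland_seal (a joint): how far the seal ring under the nut has been wound up by turning on past the point where the nut comes up firm, in rad; it gives way above 0.1 N m and then by 1 rad for every 3 N m; at the start 0; more than 0.2 (0.7 N m on the key) crushes it
- vial_4: brown capped vial, 27 mm wide, 52 mm high, standing; origin at the centre of its underside
- vial_5: white capped vial, 28 mm wide, 48 mm high, standing; origin at the centre of its underside
- beaker_a: small glass beaker, 61 mm wide, 70 mm high, standing; origin at the centre of its underside
There are look-alikes about, which are no part of the job. There is more than one size of the part that bears key_grip; the job needs the largest.

How it is judged:
On the way, in this order (a step that is already met when the one before it is completed fails the run):
1. the key's socket is right down over the nut, within 5 mm of the bore's floor and 4 mm of its axis (z of key_mouth in the frame of bore_floor below 0.005 m and horizontal distance between key_mouth and bore_floor below 0.004 m), for 0.2 s.
2. with the key still on it, the nut has come up to its seat (joint above -0.06) (value of joint gland_nut above -0.06 rad and z of key_mouth in the frame of bore_floor below 0.01 m), for 0.2 s.
At the end, for the whole second after the job is handed in: the nut is on its seat (joint above -0.06), and the key stands upright (within 0.10 rad) and still in its stand, its lower end within 5 mm of the hole's floor and of its axis, released (value of joint gland_nut above -0.06 rad and z of key_mouth in the frame of stand_floor below 0.005 m and horizontal distance between key_mouth and stand_floor below 0.005 m and angle between key_grip's own z axis and vertical below 0.1 rad and linear speed of box_key below 0.02 m/s); the robot touches nothing.
It fails at once if the nut is forced on past its seat, winding the seal up by more than 0.2 rad (value of joint gland_seal above 0.2 rad).
It fails at once if the key is leaned on the nut or the pump head with more than 45 N while its socket is not yet over the nut's flats (its lower end more than 9 mm above the bore's floor) (contact force between box_key and pump above 45 N and z of key_mouth in the frame of bore_floor above 0.009 m).
It fails at once if a vial or the beaker is moved more than 30 mm (distance of any of vial_4, vial_5, beaker_a from where it was at the start of the episode above 0.03 m).
It also fails if it takes over 72 s, if anything falls off the work surface, if the arm or the gripper's body presses on something with over 40 N, if the wrist force passes 120 N, or if a joint passes its speed limit or range.

## Working session

There is one attempt and no reset: what is moved stays moved. The work goes in short steps, Python scripts to look and compute and a shell command to move; the robot and the scene stay as the last step left them, time stands still between calls to the robot, and variables do not carry over. Pictures are saved under pics/ and viewed, at most 10 in all, crops included, and the job is handed in when it is done.

```bash
mkdir -p pics; ls
cat > h.py <<'E'
import numpy as np, cv2
from bench import manip
from scipy.spatial.transform import Rotation as R
def att(c):
    a=np.array(c["attitude"],float)
    if a.shape==(3,3): return a
    return R.from_euler('xyz',a).as_matrix() if a.size==3 else None
def ray(c,px):
    K=np.array(c["camera_matrix"]); d=att(c)@np.linalg.solve(K,[px[0],px[1],1.]); return np.array(c["position"]),d/np.linalg.norm(d)
def atz(c,px,z):
    p,d=ray(c,px); return p+d*(z-p[2])/d[2]
def proj(c,P):
    K=np.array(c["camera_matrix"]); q=K@(att(c).T@(np.array(P)-c["position"])); return q[:2]/q[2]
def tri(obs):
    A=np.zeros((3,3));b=np.zeros(3)
    for c,px in obs:
        p,d=ray(c,px);M=np.eye(3)-np.outer(d,d);A+=M;b+=M@p
    x=np.linalg.solve(A,b); return x,[np.linalg.norm((np.eye(3)-np.outer(ray(c,px)[1],ray(c,px)[1]))@(x-c["position"])) for c,px in obs]
def save(c,n,crop=None,s=1):
    im=c["image"][:,:,::-1]
    if crop: im=im[crop[1]:crop[3],crop[0]:crop[2]]
    cv2.imwrite("pics/"+n,cv2.resize(im,None,fx=s,fy=s,interpolation=cv2.INTER_CUBIC))
E
python3 - <<'E'
from h import *
np.set_printoptions(precision=4,suppress=True)
o=manip.observe(); print({k:np.round(v,3) for k,v in o.items()})
cs={n:manip.capture(n) for n in("scene","top")}
for n,c in cs.items():
    save(c,n+"0.png",s=1.5); print(n,c["position"],c["attitude"],np.array(c["camera_matrix"]).ravel())
    for t in("key_grip","key_mouth","stand_floor","bore_mouth","bore_floor","vial_4","vial_5","beaker_a"):
        print(t,[(np.round(d["position"],1).tolist(),round(d["p"],2)) for d in manip.tip_of(c,t)])
E
```

```text
pics
{'clock': np.float64(0.0), 'q': array([ 1.076,  0.427,  0.074,  1.607, -0.034,  1.111, -0.067]), 'joint_velocities': array([ 0.   , -0.001,  0.   , -0.001, -0.   ,  0.002,  0.001]), 'joint_torque': array([  0.001, -94.982,   3.761, -46.35 ,   0.019,   0.01 ,   0.   ]), 'ee_pos': array([ 0.228, -0.635,  0.21 ]), 'tcp_rot': array([-3.14 ,  0.   ,  0.345]), 'ft_force': array([-0.211,  0.314, -0.158]), 'torque': array([ 0.023, -0.043, -0.042]), 'finger_force': np.float64(0.0), 'opening': np.float64(0.085)}
scene [0.8226 0.2221 0.9829] [-2.6213  0.002   2.1741] [378.1175   0.     255.5535   0.     378.1175 191.3182   0.       0.
   1.    ]
key_grip [([363.2, 244.1], 0.85), ([222.3, 172.9], 0.63), ([220.7, 122.6], 0.51)]
key_mouth [([223.5, 199.6], 0.56), ([354.6, 258.6], 0.54), ([228.0, 143.3], 0.52)]
stand_floor [([224.2, 199.4], 0.63)]
bore_mouth [([277.2, 246.1], 0.63)]
bore_floor [([273.7, 259.8], 0.78)]
vial_4 [([193.2, 219.7], 0.47), ([204.9, 240.4], 0.44)]
vial_5 [([193.2, 219.7], 0.47), ([204.9, 240.4], 0.44)]
beaker_a [([189.4, 158.5], 0.79)]
top [ 0.3013 -0.0403  1.0827] [-3.0044 -0.0279 -1.5469] [353.1184   0.     257.2746   0.     353.1184 194.6006   0.       0.
   1.    ]
key_grip [([291.7, 190.5], 0.68), ([149.8, 212.0], 0.67), ([338.2, 258.5], 0.58)]
key_mouth [([283.1, 196.3], 0.83), ([329.6, 256.2], 0.77), ([155.1, 214.3], 0.44), ([212.8, 167.6], 0.4), ([300.0, 163.4], 0.39)]
stand_floor [([284.9, 200.7], 0.86), ([290.6, 193.3], 0.47)]
bore_mouth [([212.2, 163.5], 0.72)]
bore_floor [([212.2, 170.3], 0.83)]
vial_4 [([278.1, 162.1], 0.6), ([298.6, 163.8], 0.44)]
vial_5 [([278.1, 162.1], 0.6), ([298.6, 163.8], 0.44)]
beaker_a [([340.3, 216.9], 0.93)]
```

View pics/scene0.png

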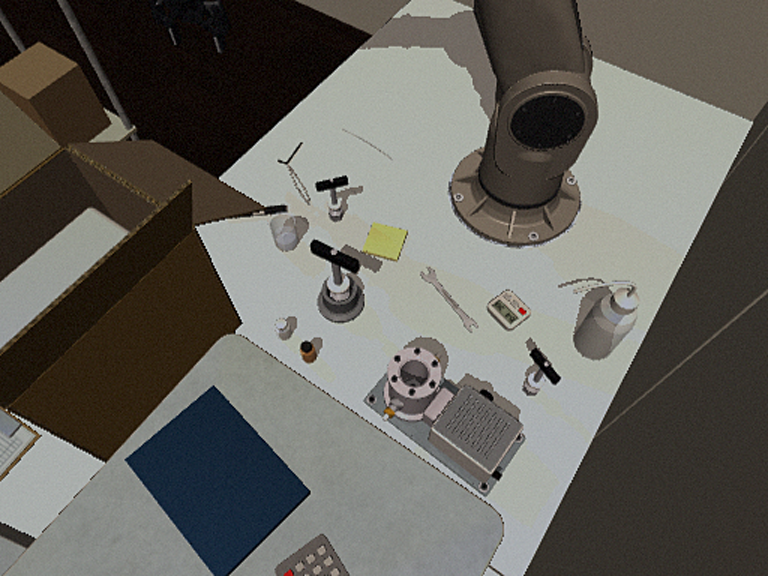

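View pics/top0.png

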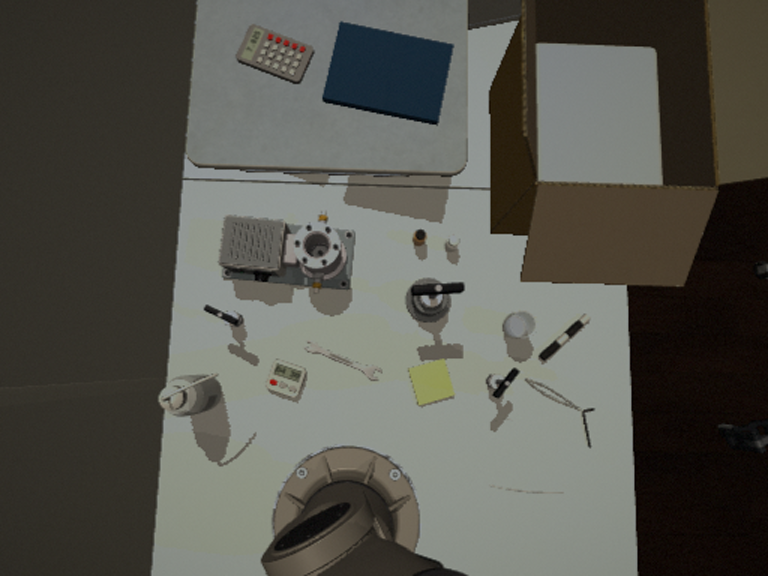

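Run:
```python
from h import *
np.set_printoptions(precision=4,suppress=True)
s=manip.capture("scene");t=manip.capture("top")
for n,a,b in [("grip",(222.3,172.9),(291.7,190.5)),("mouth",(223.5,199.6),(283.1,196.3)),("stand",(224.2,199.4),(284.9,200.7)),("bm",(277.2,246.1),(212.2,163.5)),("bf",(273.7,259.8),(212.2,170.3)),("v",(193.2,219.7),(278.1,162.1)),("v'",(204.9,240.4),(278.1,162.1)),("v2",(193.2,219.7),(298.6,163.8)),("bk",(189.4,158.5),(340.3,216.9)),("k2",(220.7,122.6),(338.2,258.5)),("k3",(363.2,244.1),(149.8,212))]:
    print(n,*tri([(s,a),(t,b)]))
for c,n in((s,"s"),(t,"t")):
  for d in manip.regions_of(c,"key_grip"):
    ys,xs=np.nonzero(d["region"]);print(n,d["position"],d["p"],xs.min(),xs.max(),ys.min(),ys.max(),d["region"].sum())
```

```text
grip [ 0.4409 -0.1508  0.1619] [np.float64(0.003325845145507907), np.float64(0.0033258451455079377)]
mouth [ 0.4463 -0.1474  0.0274] [np.float64(0.0032967618442525087), np.float64(0.003296761844252545)]
stand [ 0.4358 -0.1552  0.0046] [np.float64(0.0030692761166143875), np.float64(0.0030692761166144153)]
bm [0.5159 0.067  0.1229] [np.float64(0.004508740434944619), np.float64(0.00450874043494457)]
bf [0.5181 0.0701 0.0328] [np.float64(0.0018531782830903307), np.float64(0.0018531782830904107)]
v [ 0.5507 -0.1416  0.0766] [np.float64(0.02140197396290476), np.float64(0.021401973962904816)]
v' [ 0.5629 -0.1333 -0.0247] [np.float64(0.0014700792316102438), np.float64(0.0014700792316103936)]
v2 [ 0.5462 -0.1883  0.0203] [np.float64(0.003787778646526257), np.float64(0.0037877786465263154)]
bk [ 0.3889 -0.3222  0.0229] [np.float64(0.0033871044731678995), np.float64(0.0033871044731680336)]
k2 [ 0.2652 -0.2935  0.0912] [np.float64(0.0008630967238029011), np.float64(0.0008630967238028848)]
k3 [0.3796 0.237  0.0953] [np.float64(0.0040813949510963825), np.float64(0.0040813949510964224)]
s [224.6, 177.8] 0.78 207 238 161 200 547
s [359.4, 251.5] 0.74 349 372 233 263 342
s [219.9, 126.7] 0.64 210 231 118 147 301
t [334.4, 255.7] 0.73 325 345 245 264 223
t [287.9, 194.2] 0.65 274 309 188 204 350
t [281.9, 204.5] 0.63 271 300 185 214 423
t [155.1, 211.2] 0.49 136 161 203 217 191
```

The large key stands in the grey stand (scene px 222,173, top 292,190); the smaller keys at (221,123) and (363,244) are decoys. The pump head is at scene (277,246), and the bore hole is visible. I'll move towards the key, then measure with the wrist camera.

```bash
python3 -m creep '{"slide": [[0.4,0.8,0.6],[0.9,1.8,1.2],[1.3,2.9,1.8],[1.8,4,2.4],[2.2,5.1,3],[2.7,6.2,3.4],[3.1,7.2,3.6],[3.5,8,3.7]], "twist": [[0,0,0.8],[0,0,1.7],[0,0,2.6],[0,0,3.5],[0,0,4.4],[0,0,5.3],[0,0,6.2],[0,0,7]], "jaw": [0,0,0,0,0,0,0,0]}' 70
python3 -m creep '{"slide": [[0.2,0.8,0],[0.6,1.8,0],[1,2.9,0],[1.4,4,0],[1.8,5.1,0],[2.1,6,0],[2.2,6.4,0],[2.2,6.4,0]], "twist": [[0,0,0.8],[0,0,1.7],[0,0,2.6],[0,0,3.5],[0,0,4.4],[0,0,5.3],[0,0,6.2],[0,0,7]], "jaw": [0,0,0,0,0,0,0,0]}'
python3 - <<'E'
from h import *
np.set_printoptions(precision=4,suppress=True)
w=manip.capture("wrist");s=manip.capture("scene");t=manip.capture("top")
save(w,"w1.png",s=1.5);print(w["position"],w["attitude"])
for c,n in((w,"w"),(s,"s"),(t,"t")):
  for k in("key_grip","key_mouth","stand_floor","bore_mouth","bore_floor"):
    print(n,k,[(np.round(d["position"],1).tolist(),round(d["p"],2)) for d in manip.tip_of(c,k)])
# crossbar axis from dark pixels in top
g=t["image"].max(2); 
for c,n,box in((t,"t",(268,184,314,204)),(w,"w",(0,0,512,384))):
  g=c["image"].max(2)[box[1]:box[3],box[0]:box[2]]
  m=(g<45).astype(np.uint8);k,l,st,ce=cv2.connectedComponentsWithStats(m)
  for i in range(1,k):
    if st[i,4]>60:
      ys,xs=np.nonzero(l==i);r=cv2.minAreaRect(np.c_[xs+box[0],ys+box[1]].astype(np.float32));b=cv2.boxPoints(r)
      print(n,st[i,4],r,[atz(c,q,0.176)[:2].round(4).tolist() for q in b])
E
```

```text
clock: 1.9
ee_pos: [0.3338, -0.3937, 0.3224]
tcp_rot: [3.14, 0.0, 0.96]
ft_force: [0.4, -1.2, -0.2]
opening: 0.0853
finger_force: 0.0
clock: 2.7
ee_pos: [0.3994, -0.2012, 0.3211]
tcp_rot: [-3.141, -0.0, 1.574]
ft_force: [-0.5, -0.1, 0.3]
opening: 0.0855
finger_force: 0.0
[ 0.3996 -0.1215  0.4836] [2.8311 0.0007 0.0044]
w key_grip [([157.7, 221.4], 0.93), ([292.4, 120.0], 0.55)]
w key_mouth [([181.4, 196.5], 0.93), ([284.2, 109.4], 0.56)]
w stand_floor [([247.9, 223.7], 0.73), ([285.6, 110.2], 0.71)]
w bore_mouth []
w bore_floor []
s key_grip [([221.8, 169.9], 0.69), ([220.5, 123.2], 0.64), ([364.4, 247.7], 0.63), ([275.8, 261.2], 0.55)]
s key_mouth [([224.1, 198.0], 0.93), ([224.5, 141.3], 0.68), ([354.0, 258.2], 0.56)]
s stand_floor [([225.8, 200.9], 0.9), ([225.8, 168.5], 0.31)]
s bore_mouth [([281.4, 247.6], 0.97)]
s bore_floor [([275.4, 260.8], 0.75), ([223.2, 196.5], 0.21)]
t key_grip [([292.0, 190.5], 0.82), ([148.7, 209.7], 0.54)]
t key_mouth [([284.7, 199.0], 0.54), ([158.1, 213.3], 0.46)]
t stand_floor [([284.8, 199.9], 0.89)]
t bore_mouth [([211.8, 162.0], 0.8), ([285.4, 199.7], 0.3)]
t bore_floor [([213.8, 168.6], 0.8)]
t 201 ((291.00347900390625, 193.08319091796875), (7.410236358642578, 34.220306396484375), 87.61405944824219) [[0.4401, -0.1052], [0.4464, -0.1945], [0.4269, -0.1954], [0.4207, -0.1064]]
w 220 ((286.8951416015625, 114.98353576660156), (74.14399719238281, 4.204684257507324), 87.61405944824219) [[0.4236, -0.1107], [0.4274, -0.1105], [0.4328, -0.1785], [0.4287, -0.1787]]
w 233 ((159.84498596191406, 220.42648315429688), (48.002197265625, 6.371571063995361), 32.96940612792969) [[0.2772, -0.2399], [0.2814, -0.234], [0.3208, -0.2632], [0.3167, -0.2694]]
w 32621 ((255.5, 317.5), (131.0, 511.0), 90.0) [[0.1226, -0.2891], [0.6749, -0.2865], [0.7207, -0.4703], [0.0779, -0.4736]]
```

View pics/w1.png

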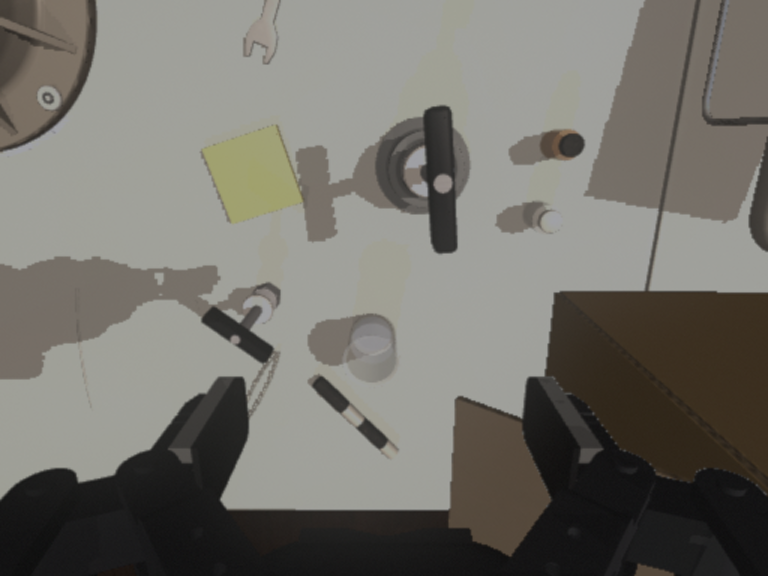

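The wrist view shows the large key in its round stand: crossbar ends at px (292,72) and (297,167), centre disc at (295,122). The beaker is at (248,228) and the vials are at (375,97) and (365,147). All are clear of the approach.

Run:
```python
from h import *
np.set_printoptions(precision=4,suppress=True)
w=manip.capture("wrist");s=manip.capture("scene");t=manip.capture("top")
a,b,m=[atz(w,(p[0]/1.5,p[1]/1.5),0.174) for p in((438,107),(445,252),(443,183))]
print("bar",a,b,m,"len",np.linalg.norm(a-b),"dir deg",np.degrees(np.arctan2(*(a-b)[[1,0]])))
print("grip s/t",tri([(s,(222,171.5)),(t,(292,190.5))]))
print("grip 3",tri([(s,(222,171.5)),(t,(292,190.5)),(w,(292.4,120))]))
print("floor",tri([(s,(225.5,200.5)),(t,(284.8,200.2)),(w,(285.6,110.2))]))
# stand rim ellipse in wrist (centre ~ (282,110) px)
print("bm",tri([(s,(279.3,246.9)),(t,(212,162.8))]), "bf",tri([(s,(274.5,260.3)),(t,(213,169.5))]))
print([atz(s,(x,y),0.121) for x,y in((279.3,246.9),(281.4,247.6),(277.2,246.1))],[atz(t,(x,y),0.121) for x,y in((212.2,163.5),(211.8,162))])
for c,n,box in((w,"standw",(240,65,325,150)),(t,"pumpt",(185,140,240,190)),(s,"pumps",(250,220,300,285))):
    save(c,n+".png",box,8 if n!="standw" else 6)
```

```text
bar [ 0.4321 -0.1071  0.174 ] [ 0.4395 -0.1976  0.174 ] [ 0.4367 -0.1525  0.174 ] len 0.09072540255590779 dir deg 94.72854040944517
grip s/t (array([ 0.4403, -0.1513,  0.1672]), [np.float64(0.0029619936126604966), np.float64(0.0029619936126605313)])
grip 3 (array([ 0.4381, -0.1519,  0.1641]), [np.float64(0.0020109152655355083), np.float64(0.004613952463294815), np.float64(0.0032685009788107145)])
floor (array([ 0.4387, -0.1517,  0.0065]), [np.float64(0.00023831817186903065), np.float64(0.0030913815930508908), np.float64(0.0031759310745648295)])
bm (array([0.5164, 0.07  , 0.1243]), [np.float64(0.007283183147569952), np.float64(0.0072831831475699315)]) bf (array([0.5193, 0.0702, 0.0331]), [np.float64(0.0008623366617117355), np.float64(0.0008623366617117526)])
[array([0.5121, 0.076 , 0.121 ]), array([0.5107, 0.0812, 0.121 ]), array([0.5133, 0.0707, 0.121 ])] [array([0.5183, 0.0631, 0.121 ]), array([0.5225, 0.0644, 0.121 ])]
```

```bash
python3 -m creep '{"slide": [[0.4,0.5,-0.5],[0.9,1.1,-1.2],[1.25,1.6,-2],[1.25,1.63,-3],[1.25,1.63,-4],[1.25,1.63,-5],[1.25,1.63,-5.7],[1.25,1.63,-5.95]], "twist": [[0,0,0.4],[0,0,0.9],[0,0,0.9],[0,0,0.9],[0,0,0.9],[0,0,0.9],[0,0,0.9],[0,0,0.9]], "jaw": [0,0,0,0,0,0,0,0]}' 80
python3 - <<'E'
from h import *
np.set_printoptions(precision=4,suppress=True)
o=manip.observe();print(o["ee_pos"],o["tcp_rot"])
w=manip.capture("wrist");save(w,"w2.png",s=1.5)
for k in("key_grip","stand_floor","bore_mouth","bore_floor"):
    print(k,[(np.round(d["position"],1).tolist(),round(d["p"],2)) for d in manip.tip_of(w,k)])
print(proj(w,[.437,-.1522,.162]),proj(w,[.4321,-.1071,.174]))
E
```

```text
clock: 4.55
ee_pos: [0.4356, -0.154, 0.1412]
tcp_rot: [-3.139, -0.001, 1.645]
ft_force: [0.5, 0.3, -0.1]
opening: 0.0854
finger_force: 0.0
[ 0.4356 -0.154   0.1412] [-3.1391 -0.0013  1.6452]
key_grip [([255.7, 249.3], 0.7)]
stand_floor []
bore_mouth []
bore_floor []
[258.4692 254.3887] [255.245 171.918]
```

View pics/w2.png

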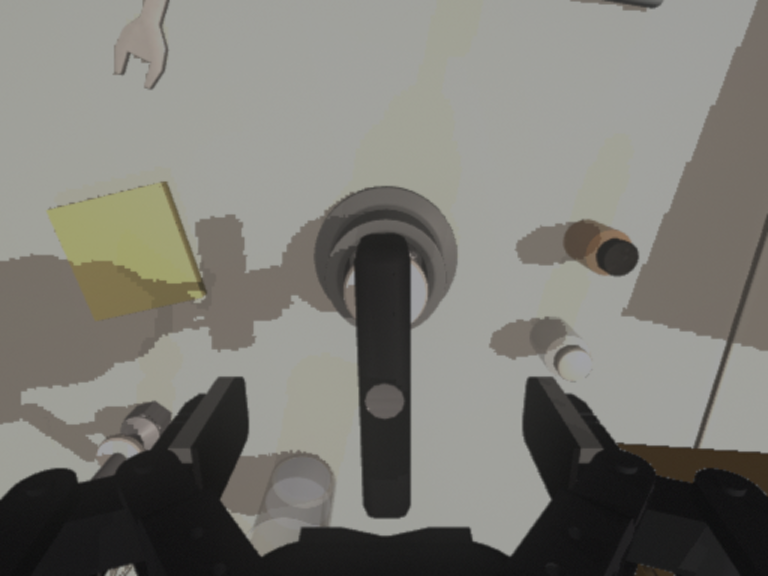

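View pics/pumpt.png

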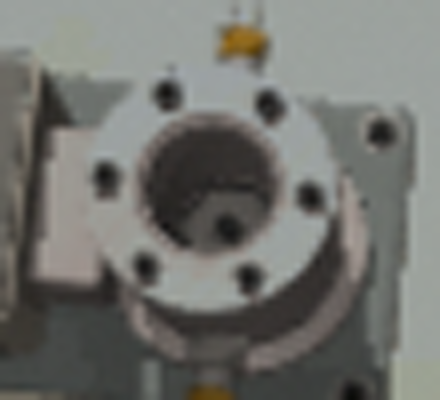

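The bar is centred between the open fingers (px 256,267), so I'll close on it.

```bash
python3 - <<'E'
from h import *
w=manip.capture("wrist");print([atz(w,(256,267.3),z).round(4) for z in(.174,.177)])
E
python3 -m creep '{"slide": [[0,0,0.05],[0,0,0.05],[0,0,0.05],[0,0,0.05],[0,0,0.05],[0,0,0.05],[0,0,0.05],[0,0,0.05]], "twist": [[0,0,0],[0,0,0],[0,0,0],[0,0,0],[0,0,0],[0,0,0],[0,0,0],[0,0,0]], "jaw": [100,200,255,255,255,255,255,255]}' 90
```

```text
[array([ 0.4376, -0.1546,  0.174 ]), array([ 0.4374, -0.1528,  0.177 ])]
clock: 5.65
ee_pos: [0.4368, -0.1544, 0.1448]
tcp_rot: [3.141, 0.0, 1.645]
ft_force: [-1.2, -0.7, 6.3]
opening: 0.0136
finger_force: 88.3
```

```bash
python3 -m creep '{"slide": [[0,0,0.2],[0,0,0.7],[0,0,1.4],[0,0,2.2],[0,0,3],[0,0,3.9],[0,0,4.6],[0,0,5]], "twist": [[0,0,0],[0,0,0],[0,0,0],[0,0,0],[0,0,0],[0,0,0],[0,0,0],[0,0,0]], "jaw": [255,255,255,255,255,255,255,255]}'
python3 -m creep '{"slide": [[0.1,0.5,0],[0.3,1.3,0],[0.6,2.2,0],[0.9,3,0],[1.2,3.6,0],[1.3,4,0],[1.3,4,0],[1.3,4,0]], "twist": [[0,0,0],[0,0,0],[0,0,0],[0,0,0],[0,0,0],[0,0,0],[0,0,0],[0,0,0]], "jaw": [255,255,255,255,255,255,255,255]}'
python3 - <<'E'
from h import *
np.set_printoptions(precision=4,suppress=True)
o=manip.observe();print(o["ee_pos"],o["tcp_rot"],o["ft_force"],o["torque"],o["opening"])
w=manip.capture("wrist");s=manip.capture("scene");t=manip.capture("top")
save(w,"w3.png",s=1.5);print(w["position"],w["attitude"])
for c,n in((w,"w"),(s,"s"),(t,"t")):
  for k in("key_grip","key_mouth","stand_floor","bore_mouth","bore_floor"):
    print(n,k,[(np.round(d["position"],1).tolist(),round(d["p"],2)) for d in manip.tip_of(c,k)])
E
```

```text
clock: 6.45
ee_pos: [0.4369, -0.1543, 0.2962]
tcp_rot: [3.14, 0.001, 1.645]
ft_force: [0.3, -0.4, -3.7]
opening: 0.0135
finger_force: 88.5
clock: 7.25
ee_pos: [0.4752, -0.035, 0.2942]
tcp_rot: [-3.141, 0.0, 1.645]
ft_force: [-0.3, -1.1, -3.3]
opening: 0.0133
finger_force: 88.4
[ 0.4752 -0.035   0.2942] [-3.1407  0.0001  1.6448] [-0.3478 -1.1474 -3.3285] [-0.0756 -0.0098  0.0017] 0.013323685329425378
[0.4699 0.0446 0.4566] [2.8307 0.0011 0.0756]
w key_grip [([256.1, 244.9], 0.74), ([92.0, 333.8], 0.63), ([305.8, 212.0], 0.24)]
w key_mouth [([126.7, 288.4], 0.76)]
w stand_floor [([225.1, 222.0], 0.8)]
w bore_mouth [([308.3, 66.5], 0.7)]
w bore_floor [([290.8, 72.9], 0.96)]
s key_grip [([249.9, 173.9], 0.96), ([364.4, 245.7], 0.71), ([221.7, 121.2], 0.53)]
s key_mouth [([354.8, 259.1], 0.7), ([249.9, 203.7], 0.69), ([225.8, 141.2], 0.66), ([192.4, 218.7], 0.25)]
s stand_floor [([224.4, 198.7], 0.81), ([192.6, 223.8], 0.2)]
s bore_mouth [([279.1, 247.0], 0.77)]
s bore_floor [([275.9, 259.8], 0.76), ([279.6, 247.2], 0.45), ([190.9, 222.0], 0.35)]
t key_grip [([148.6, 210.7], 0.61), ([335.3, 257.4], 0.54)]
t key_mouth [([330.7, 253.8], 0.51), ([154.8, 211.7], 0.51)]
t stand_floor []
t bore_mouth [([209.2, 163.3], 0.88)]
t bore_floor [([215.1, 171.3], 0.65)]
```

View pics/w3.png

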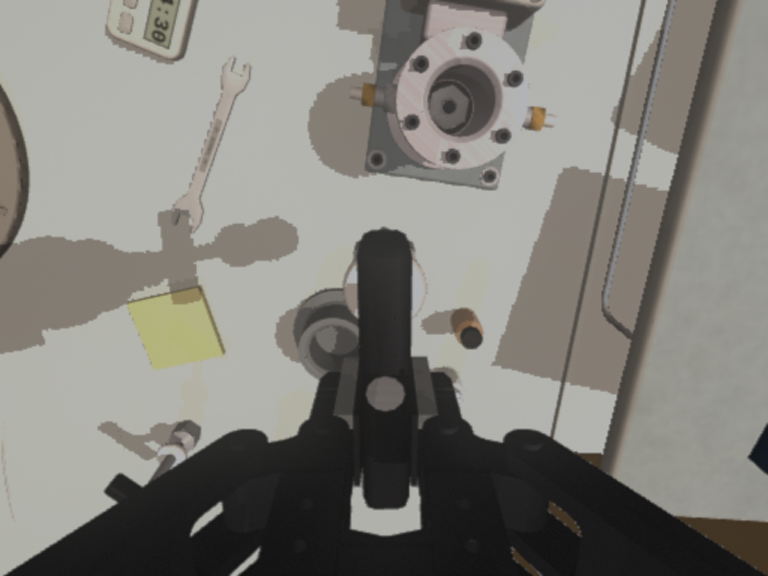

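The wrist view shows the bore mouth at about px (307,67), with the hexagonal nut visible at its floor at (299,71). I'll crop it to read the flats and fit the rim.

Run:
```python
from h import *
np.set_printoptions(precision=4,suppress=True)
w=manip.capture("wrist");np.save("w3.npy",w["image"])
im=w["image"].astype(np.float32)
box=(255,10,360,115)
x0,y0=box[:2];c=w["image"][y0:115,x0:360]
c=cv2.convertScaleAbs(c,alpha=1.8,beta=0)
cv2.imwrite("pics/bore.png",cv2.resize(c[:,:,::-1],None,fx=5.6,fy=5.6,interpolation=cv2.INTER_CUBIC))
print(np.array(w["camera_matrix"]))
bm=w_bm=atz(w,(308.3,66.5),.121);print("bm",bm, "bf",atz(w,(299,70.7),.036+.0125))
# projected circles around candidate for overlay check: rim (r .044), chamfer (.0264), bore floor
g=cv2.cvtColor(w["image"],cv2.COLOR_RGB2GRAY).astype(float)
gx,gy=cv2.Sobel(g,cv2.CV_64F,1,0),cv2.Sobel(g,cv2.CV_64F,0,1);mag=np.hypot(gx,gy)
from scipy.ndimage import map_coordinates as mc
from scipy.optimize import minimize
th=np.linspace(0,2*np.pi,180)
def score(cx,cy,z,r):
    P=np.c_[cx+r*np.cos(th),cy+r*np.sin(th),np.full(180,z)]
    uv=np.array([proj(w,p) for p in P]);return mc(mag,[uv[:,1],uv[:,0]],order=1).mean()
for z in(.115,.121,.127):
  best=max(((score(bm[0]+a,bm[1]+b,z,.044)+score(bm[0]+a,bm[1]+b,z,.0264),a,b) for a in np.arange(-.012,.0121,.0015) for b in np.arange(-.012,.0121,.0015)))
  print(z,best,bm[0]+best[1],bm[1]+best[2])
```

```text
[[317.9609   0.     256.631 ]
 [  0.     317.9609 192.4147]
 [  0.       0.       1.    ]]
bm [0.5191 0.0713 0.121 ] bf [0.5191 0.0714 0.0485]
0.115 (np.float64(233.11959794148783), np.float64(-3.469446951953614e-18), np.float64(-3.469446951953614e-18)) 0.5191174659355243 0.07127874067119484
0.121 (np.float64(189.98988594081698), np.float64(-3.469446951953614e-18), np.float64(-0.001500000000000003)) 0.5191174659355243 0.06977874067119484
0.127 (np.float64(169.3505616100316), np.float64(-3.469446951953614e-18), np.float64(0.0029999999999999957)) 0.5191174659355243 0.07427874067119483
```

View pics/bore.png

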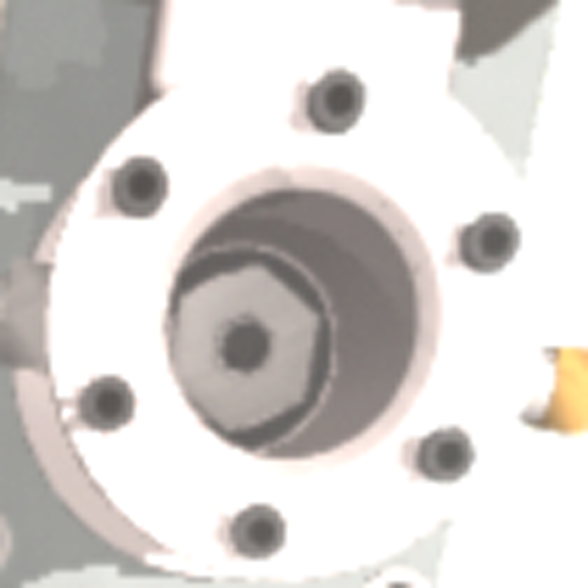

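Nut centre is at wrist px (298.8,71.6), with hexagon corners at crop (250,262), (322,318), (312,398) and (237,432). Next I'll fit the axis and angle.

Run:
```python
from h import *
np.set_printoptions(precision=4,suppress=True)
from scipy.ndimage import map_coordinates as mc
w=manip.capture("wrist");o=manip.observe()
g=cv2.GaussianBlur(cv2.cvtColor(w["image"],cv2.COLOR_RGB2GRAY),(0,0),.7).astype(float)
P0=np.array(w["position"]);K=np.array(w["camera_matrix"]);A=att(w)
def samp(P):
    q=(K@(A.T@(P-P0).T)).T;uv=q[:,:2]/q[:,2:];return mc(g,[uv[:,1],uv[:,0]],order=1)
th=np.radians(np.arange(0,360,3));C=np.c_[np.cos(th),np.sin(th),0*th]
def circ(c,r,d): return samp(c+C*(r-d))-samp(c+C*(r+d))
def hexa(c,a,af,d):
    rr=(af/2)/np.cos((th-a-np.pi/6+np.pi/6)%(np.pi/3)-np.pi/6) # flat normal at a
    return samp(c+C*(rr-d)[:,None])-samp(c+C*(rr+d)[:,None])
res=[]
for z in np.arange(.108,.132,.003):
  for x in np.arange(.513,.5251,.001):
    for y in np.arange(.064,.0781,.001):
      c=np.array([x,y,z]);res.append((np.abs(circ(c,.044,.0015)).mean()-circ(c,.0264,.0015).mean(),x,y,z))
res.sort(reverse=True)
for r in res[:4]: print("rim",np.round(r,4))
for zt in(.0435,.0465,.0495):
  r=max((np.clip(hexa(np.array([x,y,zt]),np.radians(a),af,.001),-5,40).mean(),x,y,a,af) for x in np.arange(.515,.5231,.001) for y in np.arange(.066,.0761,.001) for a in range(0,60,2) for af in(.029,.030))
  print("nut z",zt,np.round(r,4),"corner deg",(r[3]+30)%60)
pts=[(250,262),(322,318),(312,398),(237,432),(245,345)]
W=[atz(w,(255+p[0]/5.6,10+p[1]/5.6),.0475)[:2] for p in pts]
print([(np.round(q,4),round(np.degrees(np.arctan2(*(q-W[4])[::-1]))%60,1),round(np.linalg.norm(q-W[4]),4)) for q in W[:4]],W[4])
m=o["ee_pos"];print("disc-tcp",atz(w,(256.7,262),m[2]+.033)-m)
```

```text
rim [65.6679  0.519   0.071   0.114 ]
rim [63.8384  0.519   0.071   0.117 ]
rim [63.345  0.519  0.071  0.111]
rim [62.3519  0.519   0.07    0.117 ]
nut z 0.0435 [16.1931  0.519   0.071  26.      0.03  ] corner deg 56
nut z 0.0465 [16.0713  0.519   0.071  26.      0.029 ] corner deg 56
nut z 0.0495 [15.9393  0.518   0.07   26.      0.03  ] corner deg 56
[(array([0.5182, 0.0869]), np.float64(33.0), np.float64(0.0165)), (array([0.5349, 0.077 ]), np.float64(22.7), np.float64(0.0172)), (array([0.5348, 0.0608]), np.float64(28.6), np.float64(0.0185)), (array([0.5194, 0.0526]), np.float64(31.0), np.float64(0.0178))] [0.5191 0.0704]
disc-tcp [0.0002 0.0045 0.033 ]
```

```bash
python3 -m creep '{"slide": [[0.2,0.4,0],[0.5,1.1,0],[0.9,1.9,0],[1.2,2.7,0],[1.4,3.2,0],[1.46,3.47,0],[1.46,3.47,-0.2],[1.46,3.47,-0.4]], "twist": [[0,0,-0.2],[0,0,-0.5],[0,0,-0.8],[0,0,-1.1],[0,0,-1.4],[0,0,-1.4],[0,0,-1.4],[0,0,-1.4]], "jaw": [255,255,255,255,255,255,255,255]}'
python3 - <<'E'
from h import *
np.set_printoptions(precision=4,suppress=True)
s=manip.capture("scene");t=manip.capture("top");o=manip.observe();m=o["ee_pos"];print(m,o["tcp_rot"],o["torque"],o["ft_force"])
for c,n in((s,"s"),(t,"t")):
  for k in("key_grip","key_mouth","bore_mouth"):
    print(n,k,[(np.round(d["position"],1).tolist(),round(d["p"],2)) for d in manip.tip_of(c,k)])
a=cv2.resize(s["image"][130:280,210:340],None,fx=4,fy=4,interpolation=cv2.INTER_CUBIC)
cv2.imwrite("pics/over.png",a[:,:,::-1])
mz=m[2]-.139
for d in(0,.002,.004): print("pred mouth",d,proj(s,[m[0],m[1]+d,mz]),"top of key",proj(s,[m[0],m[1]+d,mz+.169]),"bore",proj(s,[.519,.071,.115]),proj(s,[.519,.071,.121]))
E
```

```text
clock: 9.05
ee_pos: [0.5192, 0.0689, 0.2819]
tcp_rot: [-3.141, 0.001, 1.523]
ft_force: [0.2, 0.2, -3.0]
opening: 0.0135
finger_force: 88.4
[0.5187 0.0685 0.2813] [-3.1399  0.0007  1.522 ] [ 0.0086 -0.0022  0.0058] [-0.8366 -0.435  -2.7533]
s key_grip [([363.0, 243.7], 0.9), ([218.9, 121.6], 0.67), ([278.8, 215.6], 0.65)]
s key_mouth [([226.0, 145.6], 0.76), ([354.3, 261.4], 0.7), ([273.0, 241.9], 0.57)]
s bore_mouth [([277.6, 248.1], 0.86)]
t key_grip [([146.1, 209.9], 0.68), ([339.2, 255.1], 0.56)]
t key_mouth [([342.3, 218.2], 0.69), ([330.9, 254.2], 0.67)]
t bore_mouth []
pred mouth 0 [275.5884 244.0504] top of key [279.3351 212.0165] bore [275.9026 248.9111] [276.0135 248.0058]
pred mouth 0.002 [276.2958 244.4984] top of key [280.1837 212.5279] bore [275.9026 248.9111] [276.0135 248.0058]
pred mouth 0.004 [277.0041 244.9469] top of key [281.0335 213.0401] bore [275.9026 248.9111] [276.0135 248.0058]
```

View pics/over.png

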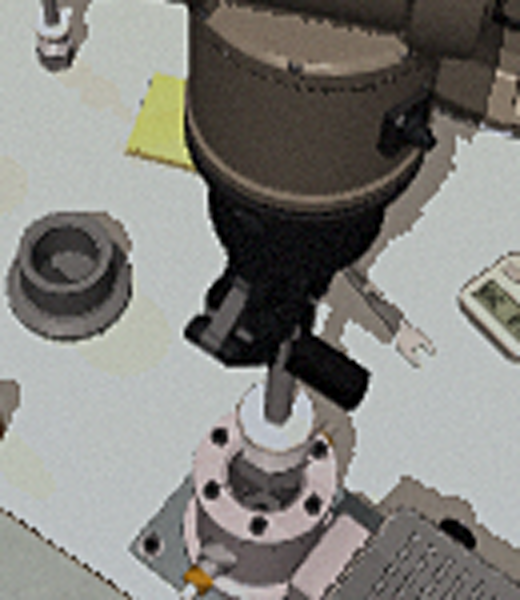

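The collar is about over the bore centre (crop collar 275,417; head centre 267,470), which fits the predicted axis. Descending gently.

```bash
python3 -m creep '{"slide": [[0,0,-0.15],[0,0,-0.3],[0,0,-0.45],[0,0,-0.6],[0,0,-0.7],[0,0,-0.8],[0,0,-0.9],[0,0,-0.9]], "twist": [[0,0,0],[0,0,0],[0,0,0],[0,0,0],[0,0,0],[0,0,0],[0,0,0],[0,0,0]], "jaw": [255,255,255,255,255,255,255,255]}'
python3 -c "
from bench import manip;o=manip.observe();print(o['ft_force'],o['torque'])"
```

```text
clock: 10.25
ee_pos: [0.5193, 0.0697, 0.2551]
tcp_rot: [-3.141, 0.0, 1.523]
ft_force: [-0.3, -0.7, -3.2]
opening: 0.0134
finger_force: 88.4
[-0.29968892 -0.73766857 -3.24804637] [-0.00017187  0.04860441  0.01570654]
```

```bash
python3 -m creep '{"slide": [[0,0,-0.05],[0,0,-0.1],[0,0,-0.15],[0,0,-0.2],[0,0,-0.25],[0,0,-0.25]], "twist": [[0,0,0],[0,0,0],[0,0,0],[0,0,0],[0,0,0],[0,0,0]], "jaw": [255,255,255,255,255,255]}'
python3 -c "
from bench import manip;o=manip.observe();print(o['ft_force'],o['torque'])"
```

```text
clock: 10.85
ee_pos: [0.5193, 0.0694, 0.2479]
tcp_rot: [-3.141, 0.0, 1.523]
ft_force: [0.5, -1.8, -4.2]
opening: 0.0133
finger_force: 88.4
[ 0.54855437 -1.80042559 -4.20098571] [-0.61105755 -0.1738873   0.01394259]
```

```bash
python3 -m creep '{"slide": [[0,0,-0.05],[0,0,-0.1],[0,0,-0.15],[0,0,-0.2],[0,0,-0.25],[0,0,-0.25]], "twist": [[0,0,0],[0,0,0],[0,0,0],[0,0,0],[0,0,0],[0,0,0]], "jaw": [255,255,255,255,255,255]}'
python3 -c "
from bench import manip;o=manip.observe();print(o['ft_force'],o['torque'])"
```

```text
clock: 11.45
ee_pos: [0.5193, 0.0697, 0.2402]
tcp_rot: [-3.141, 0.0, 1.523]
ft_force: [0.6, -2.7, -3.1]
opening: 0.0136
finger_force: 88.4
[ 0.55560844 -2.72695049 -3.14890281] [-0.96872231 -0.11103404  0.03267844]
```

```bash
python3 -m creep '{"slide": [[0,-0.03,-0.05],[0,-0.03,-0.15],[0,-0.03,-0.25],[0,-0.03,-0.35],[0,-0.03,-0.45],[0,-0.03,-0.45]], "twist": [[0,0,0],[0,0,0],[0,0,0],[0,0,0],[0,0,0],[0,0,0]], "jaw": [255,255,255,255,255,255]}'
python3 -c "
from bench import manip;o=manip.observe();print(o['ft_force'],o['torque'])"
```

```text
clock: 12.05
ee_pos: [0.5192, 0.0688, 0.2265]
tcp_rot: [-3.141, 0.0, 1.523]
ft_force: [-0.7, -2.0, -3.5]
opening: 0.0134
finger_force: 88.4
[-0.74485169 -1.95446331 -3.50878679] [-0.62839773 -0.02432647 -0.00820021]
```

```bash
python3 -m creep '{"slide": [[0,-0.03,-0.1],[0,-0.03,-0.2],[0,-0.03,-0.3],[0,-0.03,-0.4],[0,-0.03,-0.5],[0,-0.03,-0.6],[0,-0.03,-0.6]], "twist": [[0,0,0],[0,0,0],[0,0,0],[0,0,0],[0,0,0],[0,0,0],[0,0,0]], "jaw": [255,255,255,255,255,255,255]}'
python3 -c "
from bench import manip;o=manip.observe();print(o['ft_force'],o['torque'])"
```

```text
clock: 12.75
ee_pos: [0.5192, 0.068, 0.2085]
tcp_rot: [-3.141, -0.0, 1.523]
ft_force: [-0.5, -1.2, -4.1]
opening: 0.0136
finger_force: 88.4
[-0.48433103 -1.16132017 -4.08157777] [-0.41063615 -0.0349216   0.04093792]
```

Collar entry comes next, so I'm taking smaller steps.

```bash
python3 -m creep '{"slide": [[0,-0.02,-0.05],[0,-0.02,-0.1],[0,-0.02,-0.15],[0,-0.02,-0.2],[0,-0.02,-0.25],[0,-0.02,-0.25]], "twist": [[0,0,0],[0,0,0],[0,0,0],[0,0,0],[0,0,0],[0,0,0]], "jaw": [255,255,255,255,255,255]}'
python3 -c "
from bench import manip;o=manip.observe();print(o['ft_force'],o['torque'])"
```

```text
clock: 13.35
ee_pos: [0.5193, 0.0674, 0.2013]
tcp_rot: [-3.141, -0.0, 1.523]
ft_force: [0.0, 0.7, -3.2]
opening: 0.0135
finger_force: 88.5
[ 0.01029934  0.71283118 -3.15675278] [-0.13525259  0.06593395  0.00228905]
```

```bash
python3 -m creep '{"slide": [[0,0,-0.05],[0,0,-0.1],[0,0,-0.15],[0,0,-0.15]], "twist": [[0,0,0],[0,0,0],[0,0,0],[0,0,0]], "jaw": [255,255,255,255]}'
python3 -c "
from bench import manip;o=manip.observe();print(o['ft_force'],o['torque'])"
```

```text
clock: 13.75
ee_pos: [0.5193, 0.0674, 0.1968]
tcp_rot: [-3.141, -0.0, 1.523]
ft_force: [0.6, -0.3, -3.0]
opening: 0.0135
finger_force: 88.5
[ 0.64982454 -0.26534953 -2.95760514] [-0.03611531  0.06136925 -0.04459454]
```

```bash
python3 -m creep '{"slide": [[0,0,-0.05],[0,0,-0.1],[0,0,-0.15],[0,0,-0.2],[0,0,-0.2]], "twist": [[0,0,0],[0,0,0],[0,0,0],[0,0,0],[0,0,0]], "jaw": [255,255,255,255,255]}'
python3 -c "
from bench import manip;o=manip.observe();print(o['ft_force'],o['torque'])"
```

```text
clock: 14.25
ee_pos: [0.5194, 0.0673, 0.1908]
tcp_rot: [-3.141, 0.0, 1.523]
ft_force: [0.0, -0.9, -2.2]
opening: 0.0132
finger_force: 88.6
[ 0.03019532 -0.89072705 -2.16528907] [-0.16184579 -0.03300647 -0.00194804]
```

```bash
python3 -m creep '{"slide": [[0,0,-0.05],[0,0,-0.1],[0,0,-0.1]], "twist": [[0,0,0],[0,0,0],[0,0,0]], "jaw": [255,255,255]}'
python3 -c "
from bench import manip;o=manip.observe();print(o['ft_force'],o['torque'])"
```

```text
clock: 14.55
ee_pos: [0.5193, 0.0672, 0.1877]
tcp_rot: [-3.141, 0.0, 1.523]
ft_force: [-0.7, -1.7, -2.9]
opening: 0.0135
finger_force: 88.6
[-0.7307445  -1.72528392 -2.91530779] [-0.48266333  0.06189857 -0.00164478]
```

```bash
python3 -m creep '{"slide": [[0,0,-0.04],[0,0,-0.08],[0,0,-0.08]], "twist": [[0,0,0],[0,0,0],[0,0,0]], "jaw": [255,255,255]}'
python3 -c "
from bench import manip;o=manip.observe();print(o['ft_force'],o['torque'])"
```

```text
clock: 14.85
ee_pos: [0.5193, 0.0673, 0.1854]
tcp_rot: [-3.141, 0.0, 1.523]
ft_force: [0.0, -2.5, -3.9]
opening: 0.0136
finger_force: 88.6
[ 0.03337934 -2.54510318 -3.88754779] [-0.64778661  0.10342676  0.00598008]
```

```bash
python3 -m creep '{"slide": [[0,-0.01,-0.03],[0,-0.01,-0.06],[0,-0.01,-0.06]], "twist": [[0,0,0],[0,0,0],[0,0,0]], "jaw": [255,255,255]}'
python3 -c "
from bench import manip;o=manip.observe();print(o['ft_force'],o['torque'])"
```

```text
clock: 15.15
ee_pos: [0.5194, 0.0671, 0.1837]
tcp_rot: [-3.142, -0.0, 1.523]
ft_force: [-0.0, -2.1, -3.3]
opening: 0.0137
finger_force: 88.6
[-2.77334784e-03 -2.09772529e+00 -3.29081637e+00] [-0.51360364  0.12642804 -0.05249843]
```

```bash
python3 -m creep '{"slide": [[0,-0.01,-0.03],[0,-0.01,-0.06],[0,-0.01,-0.06]], "twist": [[0,0,0],[0,0,0],[0,0,0]], "jaw": [255,255,255]}'
python3 -c "
from bench import manip;o=manip.observe();print(o['ft_force'],o['torque'])"
```

```text
clock: 15.45
ee_pos: [0.5194, 0.0668, 0.1819]
tcp_rot: [-3.142, -0.0, 1.523]
ft_force: [-0.7, -0.5, -4.3]
opening: 0.0134
finger_force: 88.6
[-0.73247372 -0.47662121 -4.29639937] [-0.36659143  0.08796901 -0.00047535]
```

```bash
python3 -m creep '{"slide": [[0,-0.01,-0.03],[0,-0.01,-0.06],[0,-0.01,-0.06]], "twist": [[0,0,0],[0,0,0],[0,0,0]], "jaw": [255,255,255]}'
python3 -c "
from bench import manip;o=manip.observe();print(o['ft_force'],o['torque'])"
```

```text
clock: 15.75
ee_pos: [0.5194, 0.0666, 0.18]
tcp_rot: [-3.141, -0.0, 1.523]
ft_force: [-1.7, -1.5, -4.4]
opening: 0.0136
finger_force: 88.7
[-1.69764474 -1.50681553 -4.39116054] [-0.23307905  0.10969467 -0.11823922]
```

```bash
python3 -m creep '{"slide": [[0,0,-0.03],[0,0,-0.06],[0,0,-0.06]], "twist": [[0,0,0],[0,0,0],[0,0,0]], "jaw": [255,255,255]}'
python3 -c "
from bench import manip;o=manip.observe();print(o['ft_force'],o['torque'])"
```

```text
clock: 16.05
ee_pos: [0.5194, 0.0665, 0.1783]
tcp_rot: [-3.141, -0.0, 1.523]
ft_force: [-0.2, -1.1, -3.4]
opening: 0.0134
finger_force: 88.8
[-0.19711598 -1.0825262  -3.35992061] [-0.19634187  0.12986106  0.11114784]
```

```bash
python3 -m creep '{"slide": [[0,0,-0.03],[0,0,-0.06],[0,0,-0.06]], "twist": [[0,0,0],[0,0,0],[0,0,0]], "jaw": [255,255,255]}'
python3 -c "
from bench import manip;o=manip.observe();print(o['ft_force'],o['torque'])"
```

```text
clock: 16.35
ee_pos: [0.5194, 0.0665, 0.1765]
tcp_rot: [-3.141, -0.0, 1.523]
ft_force: [-1.1, -0.4, -3.2]
opening: 0.0139
finger_force: 88.9
[-1.05901911 -0.39866714 -3.15927867] [-0.14973541  0.02795129  0.03938538]
```

```bash
python3 -m creep '{"slide": [[0,0,-0.03],[0,0,-0.06],[0,0,-0.06]], "twist": [[0,0,0],[0,0,0],[0,0,0]], "jaw": [255,255,255]}'
python3 -c "
from bench import manip;o=manip.observe();print(o['ft_force'],o['torque'])"
```

```text
clock: 16.65
ee_pos: [0.5194, 0.0665, 0.1747]
tcp_rot: [-3.142, -0.0, 1.523]
ft_force: [-1.0, -0.2, -2.8]
opening: 0.0136
finger_force: 88.8
[-1.03569286 -0.16698689 -2.82517664] [-0.15528736  0.01821105 -0.02828859]
```

```bash
python3 -m creep '{"slide": [[0,0,-0.03],[0,0,-0.06],[0,0,-0.06]], "twist": [[0,0,0],[0,0,0],[0,0,0]], "jaw": [255,255,255]}'
python3 -c "
from bench import manip;o=manip.observe();print(o['ft_force'],o['torque'])"
```

```text
clock: 16.95
ee_pos: [0.5194, 0.0664, 0.1729]
tcp_rot: [-3.141, -0.0, 1.523]
ft_force: [-1.0, -1.3, -3.8]
opening: 0.0135
finger_force: 88.8
[-0.99338317 -1.28872691 -3.79042738] [-0.14525602  0.1551158  -0.07791314]
```

```bash
python3 -m creep '{"slide": [[0,0,-0.03],[0,0,-0.05],[0,0,-0.05]], "twist": [[0,0,0],[0,0,0],[0,0,0]], "jaw": [255,255,255]}'
python3 -c "
from bench import manip;o=manip.observe();print(o['ft_force'],o['torque'])"
```

```text
clock: 17.25
ee_pos: [0.5194, 0.0665, 0.1714]
tcp_rot: [-3.141, -0.0, 1.523]
ft_force: [-0.7, -1.4, -4.0]
opening: 0.0135
finger_force: 88.9
[-0.69082486 -1.38587499 -3.98478543] [-0.13689359  0.18609659 -0.03547942]
```

```bash
python3 -m creep '{"slide": [[0,0,-0.03],[0,0,-0.05],[0,0,-0.05]], "twist": [[0,0,0],[0,0,0],[0,0,0]], "jaw": [255,255,255]}'
python3 -c "
from bench import manip;o=manip.observe();print(o['ft_force'],o['torque'])"
```

```text
clock: 17.55
ee_pos: [0.5195, 0.0665, 0.17]
tcp_rot: [-3.142, -0.0, 1.523]
ft_force: [-0.5, -0.9, -2.9]
opening: 0.0136
finger_force: 88.8
[-0.54682677 -0.88676883 -2.94964725] [-0.21168754  0.16370811 -0.11801971]
```

```bash
python3 -m creep '{"slide": [[0,0,-0.03],[0,0,-0.05],[0,0,-0.05]], "twist": [[0,0,0],[0,0,0],[0,0,0]], "jaw": [255,255,255]}'
python3 -c "
from bench import manip;o=manip.observe();print(o['ft_force'],o['torque'])"
```

```text
clock: 17.85
ee_pos: [0.52, 0.0665, 0.1698]
tcp_rot: [3.14, 0.0, 1.523]
ft_force: [-6.1, -2.7, 18.2]
opening: 0.0136
finger_force: 91.8
[-6.10715487 -2.69570812 18.21985778] [-0.64434491  1.53953004  0.00280368]
```

```bash
python3 -m creep '{"slide": [[0,0,-0.03],[0,0,-0.05],[0,0,-0.05]], "twist": [[0,0,0],[0,0,0],[0,0,0]], "jaw": [255,255,255]}'
python3 -c "
from bench import manip;o=manip.observe();print(o['ft_force'],o['torque'])"
```

```text
clock: 18.15
ee_pos: [0.5205, 0.0666, 0.1697]
tcp_rot: [3.139, 0.001, 1.523]
ft_force: [-14.3, -4.7, 41.6]
opening: 0.0135
finger_force: 94.9
[-14.30417686  -4.69160741  41.64076948] [-1.0876865   3.2549469   0.04050828]
```

Contact at TCP z = 0.170. I'll back off, then find out whether this is the nut crown or the floor.

```bash
python3 -m creep '{"slide": [[0,0,0.07],[0,0,0.09],[0,0,0.09]], "twist": [[0,0,0],[0,0,0],[0,0,0]], "jaw": [255,255,255]}'
python3 - <<'E'
from h import *
o=manip.observe();print(o['ft_force'],o['torque'])
s=manip.capture("scene");m=o["ee_pos"]
a=cv2.resize(s["image"][190:280,230:330],None,fx=6,fy=6,interpolation=cv2.INTER_CUBIC)
cv2.imwrite("pics/in.png",a[:,:,::-1])
for f in(.030,.036,.042):
  # collar top 68 mm above mouth: rim at f+.085; seated collar top = f+.068
  print(f,"rim",proj(s,[.519,.071,f+.085]),"bar top if seated",proj(s,[.519,.071,f+.169]),"on crown",proj(s,[.519,.071,f+.181]))
E
```

```text
clock: 18.45
ee_pos: [0.5196, 0.0665, 0.1699]
tcp_rot: [3.141, -0.0, 1.523]
ft_force: [-2.7, -1.5, 5.5]
opening: 0.0134
finger_force: 90.1
[-2.74761565 -1.48809155  5.46852625] [-0.38614219  0.58891024  0.05500523]
0.03 rim [275.90255519 248.9110736 ] bar top if seated [277.57934673 235.22419849] on crown [277.84273948 233.0742451 ]
0.036 rim [276.01346377 248.00577811] bar top if seated [277.71022861 234.15587012] on crown [277.97690993 231.97907363]
0.042 rim [276.12564211 247.0901181 ] bar top if seated [277.84273948 233.0742451 ] on crown [278.11277135 230.87009964]
```

View pics/in.png

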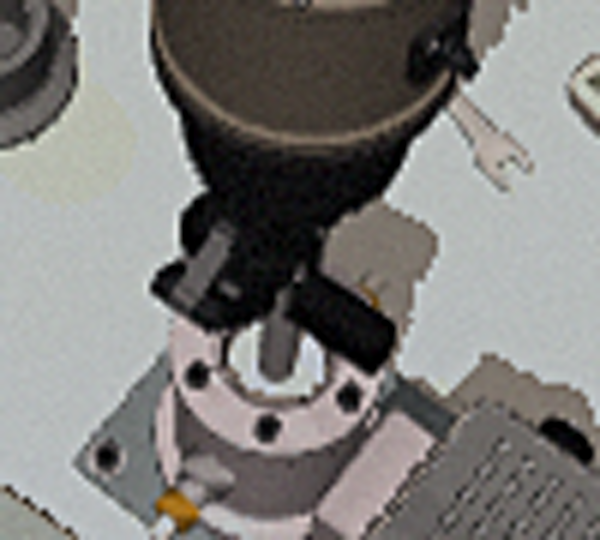

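Contact height 25 mm above the stand-floor level matches the bore floor (crown would be 12 mm higher), so the socket appears seated. I'll check by turning clockwise, compensating for the key axis lying about 4 mm off the TCP in y.

```bash
python3 -m creep '{"slide": [[0,0,0.015],[-0.006,0,0.015],[-0.012,0,0.015],[-0.018,0,0.015],[-0.023,0,0.015],[-0.023,0,0.015]], "twist": [[0,0,0],[0,0,-0.5],[0,0,-1],[0,0,-1.5],[0,0,-2],[0,0,-2]], "jaw": [255,255,255,255,255,255]}'
python3 -c "
from bench import manip;o=manip.observe();print(o['ft_force'],o['torque'])"
```

```text
clock: 19.1
ee_pos: [0.5188, 0.0664, 0.17]
tcp_rot: [-3.141, 0.0, 1.348]
ft_force: [-0.9, -1.4, -0.2]
opening: 0.0136
finger_force: 89.3
[-0.88233393 -1.36054019 -0.21677996] [-0.36426217  0.15772697 -0.02459451]
```

```bash
python3 -m creep '{"slide": [[-0.006,0.001,0],[-0.012,0.002,0],[-0.018,0.004,0],[-0.023,0.006,0],[-0.023,0.006,0]], "twist": [[0,0,-0.5],[0,0,-1],[0,0,-1.5],[0,0,-2],[0,0,-2]], "jaw": [255,255,255,255,255]}'
python3 -c "
from bench import manip;o=manip.observe();print(o['ft_force'],o['torque'])"
```

```text
clock: 19.6
ee_pos: [0.5181, 0.0666, 0.17]
tcp_rot: [-3.141, 0.0, 1.174]
ft_force: [-0.0, -1.0, -1.1]
opening: 0.013
finger_force: 89.2
[-0.04078421 -1.01373072 -1.05803137] [-0.40088199  0.07701687 -0.01495587]
```

```bash
python3 -m creep '{"slide": [[-0.006,0.002,0],[-0.012,0.004,0],[-0.017,0.006,0]], "twist": [[0,0,-0.5],[0,0,-1],[0,0,-1.5]], "jaw": [255,255,255]}'
python3 -c "
from bench import manip;o=manip.observe();print(o['ft_force'],o['torque'],o['joint_torque'][-1])"
python3 -m creep '{"slide": [[-0.002,0.001,0],[-0.004,0.002,0],[-0.006,0.003,0]], "twist": [[0,0,-0.2],[0,0,-0.4],[0,0,-0.6]], "jaw": [255,255,255]}'
python3 -c "
from bench import manip;o=manip.observe();print(o['ft_force'],o['torque'],o['joint_torque'][-1])"
```

```text
clock: 19.9
ee_pos: [0.5175, 0.0667, 0.17]
tcp_rot: [-3.141, 0.0, 1.044]
ft_force: [-0.2, -1.3, -1.9]
opening: 0.0136
finger_force: 89.2
[-0.20342207 -1.26932612 -1.86022442] [-0.46890734  0.0857514   0.21418282] 1.2456313893198967
clock: 20.2
ee_pos: [0.5173, 0.0669, 0.17]
tcp_rot: [-3.141, 0.0, 0.991]
ft_force: [0.5, -1.3, -2.5]
opening: 0.0134
finger_force: 89.0
[ 0.50135155 -1.3332077  -2.47043922] [-0.4942467  -0.01568877  0.10021036] 0.48886656761169434
```

Moving torque of about 0.1–0.2 N m with nearly no axial load means the socket drives the nut. About 30° turned so far; continuing in 5° steps.

```bash
python3 -m creep '{"slide": [[-0.004,0.003,0],[-0.008,0.006,0],[-0.008,0.006,0]], "twist": [[0,0,-0.5],[0,0,-1],[0,0,-1]], "jaw": [255,255,255]}'
python3 -c "
from bench import manip;o=manip.observe();print(o['ft_force'],o['torque'],o['joint_torque'][-1])"
```

```text
clock: 20.5
ee_pos: [0.517, 0.067, 0.17]
tcp_rot: [-3.141, 0.0, 0.903]
ft_force: [0.3, -1.4, -4.1]
opening: 0.0132
finger_force: 88.9
[ 0.33174138 -1.42009857 -4.11800049] [-0.59235544  0.00594557 -0.0494256 ] -1.2857034802436829
```

```bash
python3 -m creep '{"slide": [[-0.004,0.003,0],[-0.008,0.007,0],[-0.008,0.007,0]], "twist": [[0,0,-0.5],[0,0,-1],[0,0,-1]], "jaw": [255,255,255]}'
python3 -c "
from bench import manip;o=manip.observe();print(o['ft_force'],o['torque'],o['joint_torque'][-1])"
```

```text
clock: 20.8
ee_pos: [0.5168, 0.0672, 0.17]
tcp_rot: [-3.141, 0.0, 0.817]
ft_force: [-0.1, -1.7, -4.3]
opening: 0.0132
finger_force: 88.8
[-0.14701637 -1.65350853 -4.28491518] [-0.50888914  0.00888374 -0.01600943] -1.2911341711878777
```

```bash
python3 -m creep '{"slide": [[-0.004,0.004,0],[-0.007,0.008,0],[-0.007,0.008,0]], "twist": [[0,0,-0.5],[0,0,-1],[0,0,-1]], "jaw": [255,255,255]}'
python3 -c "
from bench import manip;o=manip.observe();print(o['ft_force'],o['torque'],o['joint_torque'][-1])"
```

```text
clock: 21.1
ee_pos: [0.5166, 0.0675, 0.17]
tcp_rot: [-3.141, 0.0, 0.73]
ft_force: [0.7, -2.5, -4.5]
opening: 0.0134
finger_force: 88.8
[ 0.68360688 -2.52688149 -4.52760719] [-0.58076635 -0.04756305 -0.02051482] -1.2939267978072166
```

```bash
python3 -m creep '{"slide": [[-0.003,0.004,0],[-0.006,0.008,0],[-0.006,0.008,0]], "twist": [[0,0,-0.5],[0,0,-1],[0,0,-1]], "jaw": [255,255,255]}'
python3 -c "
from bench import manip;o=manip.observe();print(o['ft_force'],o['torque'],o['joint_torque'][-1])"
```

```text
clock: 21.4
ee_pos: [0.5164, 0.0677, 0.1701]
tcp_rot: [-3.142, 0.0, 0.643]
ft_force: [-0.0, -2.0, -4.7]
opening: 0.0135
finger_force: 88.7
[-0.02364827 -1.95735397 -4.73936867] [-0.63020343  0.0291917  -0.0096443 ] -1.29678413271904
```

```bash
python3 -m creep '{"slide": [[-0.003,0.004,0],[-0.006,0.009,0],[-0.006,0.009,0]], "twist": [[0,0,-0.5],[0,0,-1],[0,0,-1]], "jaw": [255,255,255]}'
python3 -c "
from bench import manip;o=manip.observe();print(o['ft_force'],o['torque'],o['joint_torque'][-1])"
```

```text
clock: 21.7
ee_pos: [0.5162, 0.068, 0.1701]
tcp_rot: [-3.142, 0.0, 0.556]
ft_force: [-0.2, -2.4, -3.8]
opening: 0.0132
finger_force: 88.7
[-0.19264159 -2.36574028 -3.7847478 ] [-0.72182291  0.05558758  0.06013892] -1.300748772919178
```

```bash
python3 -m creep '{"slide": [[-0.003,0.004,0],[-0.005,0.007,0]], "twist": [[0,0,-0.5],[0,0,-0.8]], "jaw": [255,255]}'
python3 -c "
from bench import manip;o=manip.observe();print(o['ft_force'],o['torque'],o['joint_torque'][-1])"
```

```text
clock: 21.9
ee_pos: [0.5161, 0.0682, 0.1701]
tcp_rot: [-3.142, 0.0, 0.486]
ft_force: [-0.2, -1.8, -4.8]
opening: 0.0134
finger_force: 88.7
[-0.1772961  -1.81216679 -4.84762751] [-6.45933389e-01  3.35468303e-04  9.76237820e-02] 0.3557249251753092
```

```bash
python3 -m creep '{"slide": [[-0.002,0.004,0],[-0.004,0.008,0],[-0.004,0.008,0],[-0.004,0.008,0]], "twist": [[0,0,-0.4],[0,0,-0.8],[0,0,-0.8],[0,0,-0.8]], "jaw": [255,255,255,255]}'
python3 -c "
from bench import manip;o=manip.observe();print(o['ft_force'],o['torque'],o['joint_torque'][-1])"
```

```text
clock: 22.3
ee_pos: [0.516, 0.0685, 0.1701]
tcp_rot: [3.142, 0.0, 0.417]
ft_force: [-0.8, -3.3, -5.0]
opening: 0.0137
finger_force: 88.7
[-0.80664575 -3.30301095 -5.0329504 ] [-0.73625915  0.10784512  0.16202932] -0.31356314197182655
```

```bash
python3 -m creep '{"slide": [[-0.002,0.003,0],[-0.003,0.006,0],[-0.003,0.006,0],[-0.003,0.006,0]], "twist": [[0,0,-0.3],[0,0,-0.6],[0,0,-0.6],[0,0,-0.6]], "jaw": [255,255,255,255]}'
python3 -c "
from bench import manip;o=manip.observe();print(o['ft_force'],o['torque'],o['joint_torque'][-1])"
```

```text
clock: 22.7
ee_pos: [0.5159, 0.0687, 0.1701]
tcp_rot: [-3.142, 0.0, 0.362]
ft_force: [-0.5, -3.1, -6.5]
opening: 0.0133
finger_force: 88.7
[-0.5100515  -3.1348154  -6.45888398] [-0.8183297   0.05058344  0.26443359] -0.4481939412653446
```

```bash
cat > av.py <<'E'
from h import *
T=[];F=[];J=[]
for _ in range(4):
    manip.capture("wrist");o=manip.observe();T.append(o["torque"]);F.append(o["ft_force"]);J.append(o["joint_torque"][-1])
print(np.mean(F,0).round(2),np.mean(T,0).round(3),"Mz",np.round(np.array(T)[:,2],3),np.mean(J))
E
python3 av.py; python3 -m creep '{"slide": [[-0.001,0.002,0],[-0.002,0.004,0],[-0.002,0.004,0]], "twist": [[0,0,-0.2],[0,0,-0.4],[0,0,-0.4]], "jaw": [255,255,255]}'; python3 av.py
```

```text
[ 0.24 -2.42 -5.98] [-0.784  0.081  0.298] Mz [0.314 0.257 0.358 0.263] -0.31198929995298386
clock: 23.2
ee_pos: [0.5159, 0.0688, 0.1701]
tcp_rot: [-3.142, 0.0, 0.326]
ft_force: [0.0, -2.5, -5.7]
opening: 0.0135
finger_force: 88.6
[ 0.31 -2.04 -6.  ] [-0.829  0.069  0.393] Mz [0.45  0.375 0.346 0.399] -0.5124078830704093
```

Torque climbs by exactly the seal's slope (about 0.1 N m per 2°), so the nut is firm on its seat at roughly 0.1 rad of wind-up. I'll stop here, ease back within the socket's play, and draw the key out.

```bash
python3 -m creep '{"slide": [[0.003,-0.005,0],[0.006,-0.01,0],[0.009,-0.015,0],[0.009,-0.015,0]], "twist": [[0,0,0.6],[0,0,1.2],[0,0,1.7],[0,0,1.7]], "jaw": [255,255,255,255]}'; python3 av.py
python3 -m creep '{"slide": [[0,0,0.1],[0,0,0.25],[0,0,0.45],[0,0,0.65],[0,0,0.8],[0,0,0.8]], "twist": [[0,0,0],[0,0,0],[0,0,0],[0,0,0],[0,0,0],[0,0,0]], "jaw": [255,255,255,255,255,255]}'; python3 av.py
```

```text
clock: 23.8
ee_pos: [0.5161, 0.0683, 0.1702]
tcp_rot: [-3.141, -0.0, 0.476]
ft_force: [0.7, -1.7, -6.9]
opening: 0.0136
finger_force: 88.6
[ 0.37 -2.14 -5.99] [-0.736  0.11   0.124] Mz [0.151 0.108 0.117 0.119] 0.10248501668684185
clock: 24.6
ee_pos: [0.5168, 0.0687, 0.1954]
tcp_rot: [3.141, -0.002, 0.476]
ft_force: [-0.5, 0.1, -3.0]
opening: 0.0136
finger_force: 90.1
[ 0.07 -0.83 -3.74] [-0.145  0.009  0.004] Mz [ 0.014  0.014 -0.012  0.002] 0.01999572910790448
```

```bash
python3 -m creep '{"slide": [[0,0,0.3],[0,0,0.7],[0,0,1.1],[0,0,1.6],[0,0,2.1],[0,0,2.6],[0,0,3],[0,0,3.2]], "twist": [[0,0,0],[0,0,0],[0,0,0],[0,0,0],[0,0,0],[0,0,0],[0,0,0],[0,0,0]], "jaw": [255,255,255,255,255,255,255,255]}'; python3 -m creep '{"slide": [[-0.1,-0.4,0.1],[-0.4,-1,0.2],[-0.7,-1.8,0.2],[-1,-2.7,0.2],[-1.3,-3.6,0.2],[-1.5,-4.2,0.2],[-1.6,-4.5,0.2],[-1.6,-4.5,0.2]], "twist": [[0,0,0.8],[0,0,2],[0,0,3.2],[0,0,4.5],[0,0,5.8],[0,0,7],[0,0,8],[0,0,8]], "jaw": [255,255,255,255,255,255,255,255]}'
python3 - <<'E'
from h import *
np.set_printoptions(precision=4,suppress=True)
o=manip.observe();m=o["ee_pos"];print(m,o["tcp_rot"],o["ft_force"])
print("todo slide",(np.array([.4368,-.1544,.2962])-m)/.03,"twist",np.degrees(1.645-o["tcp_rot"][2])/5)
w=manip.capture("wrist")
for k in("stand_floor","key_mouth"): print(k,[(np.round(d["position"],1).tolist(),round(d["p"],2)) for d in manip.tip_of(w,k)])
E
```

```text
clock: 25.6
ee_pos: [0.5166, 0.0685, 0.2919]
tcp_rot: [3.141, -0.002, 0.476]
ft_force: [0.4, 0.3, -2.8]
opening: 0.0135
finger_force: 90.1
clock: 26.4
ee_pos: [0.4677, -0.068, 0.2962]
tcp_rot: [-3.141, 0.0, 1.173]
ft_force: [0.5, 0.7, -3.4]
opening: 0.0135
finger_force: 90.0
[ 0.4677 -0.068   0.2962] [-3.1415  0.0004  1.1732] [ 0.4642  0.729  -3.3915]
todo slide [-1.0296 -2.8814 -0.0006] twist 5.406411346825836
stand_floor []
key_mouth []
```

```bash
python3 -m creep '{"slide": [[-0.1,-0.3,0],[-0.3,-0.9,0],[-0.5,-1.5,0],[-0.8,-2.2,0],[-1,-2.7,-0.2],[-1.03,-2.88,-0.6],[-1.03,-2.88,-1.2],[-1.03,-2.88,-1.8]], "twist": [[0,0,0.8],[0,0,1.8],[0,0,3],[0,0,4.2],[0,0,5],[0,0,5.4],[0,0,5.4],[0,0,5.4]], "jaw": [255,255,255,255,255,255,255,255]}'
python3 -m creep '{"slide": [[0,0,-0.3],[0,0,-0.6],[0,0,-0.8],[0,0,-0.9],[0,0,-1],[0,0,-1]], "twist": [[0,0,0],[0,0,0],[0,0,0],[0,0,0],[0,0,0],[0,0,0]], "jaw": [255,255,255,255,255,255]}'; python3 av.py
python3 - <<'E'
from h import *
s=manip.capture("scene")
for c,n in((s,"s"),(manip.capture("wrist"),"w"),(manip.capture("top"),"t")):
  for k in("stand_floor","key_mouth","key_grip"): print(n,k,[(np.round(d["position"],1).tolist(),round(d["p"],2)) for d in manip.tip_of(c,k)])
cv2.imwrite("pics/st.png",cv2.resize(s["image"][130:225,175:275],None,fx=6,fy=6,interpolation=cv2.INTER_CUBIC)[:,:,::-1])
m=manip.observe()["ee_pos"];print(m)
for d in(0,.002,.004): print(d,"mouth",proj(s,[m[0],m[1]+d,m[2]-.139]),"grip",proj(s,[m[0],m[1]+d,m[2]+.016]),"standrim",proj(s,[.437,-.152,.048]))
E
```

```text
clock: 27.35
ee_pos: [0.4377, -0.1524, 0.2417]
tcp_rot: [3.141, 0.0, 1.644]
ft_force: [0.3, 0.2, -2.4]
opening: 0.0136
finger_force: 90.0
clock: 27.95
ee_pos: [0.4373, -0.1531, 0.2121]
tcp_rot: [-3.142, -0.0, 1.645]
ft_force: [0.5, 0.1, -3.1]
opening: 0.0137
finger_force: 90.0
[-0.28  0.22 -2.86] [-0.02  -0.005 -0.015] Mz [ 0.007  0.    -0.059 -0.007] -0.011193226782779675
s stand_floor [([230.0, 197.8], 0.77)]
s key_mouth [([357.0, 259.7], 0.69), ([225.1, 187.6], 0.65)]
s key_grip [([221.2, 156.6], 0.88), ([363.1, 245.1], 0.65)]
w stand_floor [([255.6, 162.0], 0.86)]
w key_mouth [([124.0, 247.6], 0.56)]
w key_grip [([256.3, 246.6], 0.97), ([82.8, 299.5], 0.59)]
t stand_floor [([285.8, 200.3], 0.51)]
t key_mouth [([286.9, 194.5], 0.63), ([154.3, 213.8], 0.45)]
t key_grip [([295.5, 187.8], 0.57)]
[ 0.43723264 -0.15303937  0.2121474 ]
0 mouth [223.77318787 188.56644685] grip [218.99388282 156.44487975] standrim [224.77762274 193.14157193]
0.002 mouth [224.3477336  188.91809362] grip [219.64964714 156.82820467] standrim [224.77762274 193.14157193]
0.004 mouth [224.92289865 189.27011943] grip [220.30622193 157.21200336] standrim [224.77762274 193.14157193]
```

View pics/st.png

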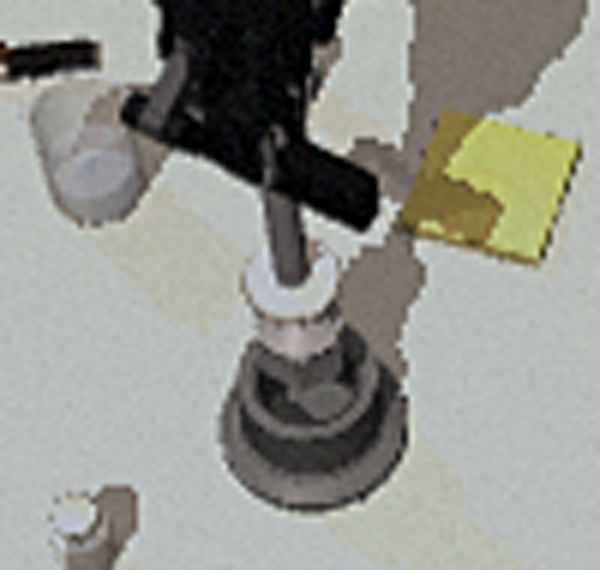

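The key hangs upright above the stand hole (collar at crop 290,285; stand base about 315,420). I'll go back to the exact grasp x/y and lower it, feeling for contact.

```bash
python3 -m creep '{"slide": [[-0.01,-0.04,-0.2],[-0.013,-0.045,-0.4],[-0.013,-0.045,-0.6],[-0.013,-0.045,-0.7],[-0.013,-0.045,-0.7]], "twist": [[0,0,0],[0,0,0],[0,0,0],[0,0,0],[0,0,0]], "jaw": [255,255,255,255,255]}'; python3 av.py
python3 -m creep '{"slide": [[0,0,-0.06],[0,0,-0.12],[0,0,-0.18],[0,0,-0.24],[0,0,-0.24]], "twist": [[0,0,0],[0,0,0],[0,0,0],[0,0,0],[0,0,0]], "jaw": [255,255,255,255,255]}'; python3 av.py
```

```text
clock: 29.25
ee_pos: [0.4366, -0.1543, 0.1905]
tcp_rot: [-3.141, -0.0, 1.645]
ft_force: [-0.9, 0.3, -2.7]
opening: 0.0132
finger_force: 90.0
[ 0.39 -0.2  -3.2 ] [ 0.005  0.025 -0.014] Mz [-0.03  -0.027 -0.     0.002] -0.010325787675355969
clock: 29.95
ee_pos: [0.4367, -0.1544, 0.1836]
tcp_rot: [-3.141, -0.0, 1.645]
ft_force: [-0.0, -0.2, -2.7]
opening: 0.0134
finger_force: 90.1
[-0.07  0.03 -2.85] [0.005 0.006 0.007] Mz [-0.021  0.024  0.039 -0.016] -0.005735946870117914
```

```bash
python3 -m creep '{"slide": [[0,0,-0.06],[0,0,-0.12],[0,0,-0.18],[0,0,-0.24],[0,0,-0.24]], "twist": [[0,0,0],[0,0,0],[0,0,0],[0,0,0],[0,0,0]], "jaw": [255,255,255,255,255]}'; python3 av.py
python3 -m creep '{"slide": [[0,0,-0.1],[0,0,-0.2],[0,0,-0.3],[0,0,-0.4],[0,0,-0.5],[0,0,-0.5]], "twist": [[0,0,0],[0,0,0],[0,0,0],[0,0,0],[0,0,0],[0,0,0]], "jaw": [255,255,255,255,255,255]}'; python3 av.py
```

```text
clock: 30.65
ee_pos: [0.4367, -0.1543, 0.1764]
tcp_rot: [-3.141, -0.0, 1.645]
ft_force: [-0.1, -0.3, -2.6]
opening: 0.0136
finger_force: 90.1
[ 0.48  0.41 -2.88] [-0.012 -0.003 -0.019] Mz [-0.065  0.06  -0.035 -0.036] -0.005963219923614815
clock: 31.45
ee_pos: [0.4366, -0.1543, 0.1613]
tcp_rot: [-3.141, -0.0, 1.645]
ft_force: [0.6, 0.0, -3.4]
opening: 0.0134
finger_force: 90.0
[ 0.2   0.08 -3.35] [ 0.003 -0.016  0.013] Mz [-0.022 -0.023  0.028  0.067] -0.010618574824547977
```

```bash
python3 -m creep '{"slide": [[0,0,-0.08],[0,0,-0.16],[0,0,-0.24],[0,0,-0.32],[0,0,-0.4],[0,0,-0.45],[0,0,-0.45]], "twist": [[0,0,0],[0,0,0],[0,0,0],[0,0,0],[0,0,0],[0,0,0],[0,0,0]], "jaw": [255,255,255,255,255,255,255]}'; python3 av.py
python3 -m creep '{"slide": [[0,0,-0.03],[0,0,-0.06],[0,0,-0.06]], "twist": [[0,0,0],[0,0,0],[0,0,0]], "jaw": [255,255,255]}'; python3 av.py
```

```text
clock: 32.35
ee_pos: [0.4367, -0.1544, 0.148]
tcp_rot: [-3.141, -0.0, 1.645]
ft_force: [-0.6, 0.1, -3.3]
opening: 0.0129
finger_force: 90.1
[-0.04 -0.54 -3.02] [-0.038  0.012 -0.002] Mz [ 0.011 -0.009 -0.033  0.024] -0.005950636571014911
clock: 32.85
ee_pos: [0.4368, -0.1544, 0.1463]
tcp_rot: [-3.141, -0.0, 1.645]
ft_force: [-1.1, 0.5, -2.9]
opening: 0.0134
finger_force: 90.1
[ 0.06 -0.15 -3.24] [-0.021 -0.009  0.003] Mz [ 0.017 -0.011 -0.02   0.025] -0.003446913485731784
```

```bash
python3 -m creep '{"slide": [[0,0,-0.03],[0,0,-0.05],[0,0,-0.05]], "twist": [[0,0,0],[0,0,0],[0,0,0]], "jaw": [255,255,255]}'; python3 av.py
```

```text
clock: 33.35
ee_pos: [0.4369, -0.1544, 0.1449]
tcp_rot: [-3.142, -0.0, 1.645]
ft_force: [0.5, -0.6, -3.8]
opening: 0.0132
finger_force: 90.1
[-0.    0.45 -3.09] [-0.011 -0.043  0.012] Mz [-0.01  -0.028  0.004  0.082] -0.0016670704377474976
```

```bash
python3 -m creep '{"slide": [[0,0,-0.02],[0,0,-0.04],[0,0,-0.04]], "twist": [[0,0,0],[0,0,0],[0,0,0]], "jaw": [255,255,255]}'; python3 av.py
```

```text
clock: 33.85
ee_pos: [0.4377, -0.1547, 0.1448]
tcp_rot: [3.14, 0.001, 1.645]
ft_force: [-2.2, -0.4, 15.0]
opening: 0.0131
finger_force: 92.4
[-2.62  0.09 14.16] [0.105 0.811 0.009] Mz [ 0.008 -0.013  0.049 -0.006] -0.007920509960968047
```

It's on the stand floor. Easing off, then releasing and rising straight up.

```bash
python3 -m creep '{"slide": [[0,0,0.03],[0,0,0.03],[0,0,0.03],[0,0,0.03],[0,0,0.03],[0,0,0.03],[0,0,0.03],[0,0,0.03]], "twist": [[0,0,0],[0,0,0],[0,0,0],[0,0,0],[0,0,0],[0,0,0],[0,0,0],[0,0,0]], "jaw": [255,230,190,140,80,0,0,0]}'
python3 -m creep '{"slide": [[0,0,0.2],[0,0,0.6],[0,0,1.2],[0,0,2],[0,0,3],[0,0,4],[0,0,4.8],[0,0,5]], "twist": [[0,0,0],[0,0,0],[0,0,0],[0,0,0],[0,0,0],[0,0,0],[0,0,0],[0,0,0]], "jaw": [0,0,0,0,0,0,0,0]}'
python3 - <<'E'
from h import *
w=manip.capture("wrist");s=manip.capture("scene");t=manip.capture("top");o=manip.observe();print(o["ee_pos"],o["ft_force"])
P={}
for c,n in((w,"w"),(s,"s"),(t,"t")):
  for k in("stand_floor","key_mouth","key_grip","vial_4","beaker_a"): P[n,k]=[(np.round(d["position"],1).tolist(),round(d["p"],2)) for d in manip.tip_of(c,k)];print(n,k,P[n,k])
for p in([.437,-.152,.006],[.437,-.152,.161],[.437,-.152,.175]): print(proj(w,p),proj(s,p),proj(t,p))
cv2.imwrite("pics/end.png",np.hstack([w["image"],s["image"][100:,120:376].repeat(1,1) if 0 else cv2.resize(s["image"][110:230,160:300],(288,384))])[:,:,::-1])
E
```

```text
clock: 34.85
ee_pos: [0.4368, -0.1544, 0.1446]
tcp_rot: [-3.141, -0.0, 1.645]
ft_force: [0.1, 0.1, 0.5]
opening: 0.0855
finger_force: 0.0
clock: 35.65
ee_pos: [0.4379, -0.1545, 0.2983]
tcp_rot: [3.137, 0.002, 1.645]
ft_force: [0.2, 0.5, -0.3]
opening: 0.085
finger_force: 0.0
[ 0.43676369 -0.1543648   0.29492038] [ 0.63378388 -0.67372423 -0.05196854]
w stand_floor [([255.7, 142.6], 0.93), ([330.5, 176.9], 0.74)]
w key_mouth [([146.1, 222.1], 0.7)]
w key_grip [([255.4, 169.8], 0.7), ([115.8, 255.8], 0.59)]
w vial_4 [([340.7, 132.0], 0.81), ([327.6, 177.7], 0.77)]
w beaker_a [([217.9, 252.9], 0.72)]
s stand_floor [([226.9, 197.1], 0.89)]
s key_mouth [([355.0, 257.7], 0.92), ([226.0, 140.5], 0.8), ([227.8, 198.8], 0.62)]
s key_grip [([362.3, 245.4], 0.86), ([220.8, 122.1], 0.76), ([219.8, 173.0], 0.65), ([224.3, 198.7], 0.23)]
s vial_4 [([191.5, 219.5], 0.56), ([208.3, 238.4], 0.51)]
s beaker_a [([190.2, 160.0], 0.64)]
t stand_floor [([287.6, 200.2], 0.61)]
t key_mouth [([154.6, 212.2], 0.63), ([287.0, 198.1], 0.45)]
t key_grip [([148.4, 211.0], 0.71), ([289.3, 192.0], 0.55)]
t vial_4 [([279.1, 158.3], 0.41)]
t beaker_a []
[254.94269499 146.33031072] [225.81529859 200.18711556] [284.8033239  199.75626516]
[254.78442227 173.37464235] [221.60133208 171.57540137] [290.96325779 192.59239553]
[254.76234962 177.14623487] [221.16284951 168.5982211 ] [291.62082269 191.82766179]
```

Run:
```python
from h import *
for n,boxes in(("scene",{"key+stand":(203,152,247,218),"bar/shank":(205,155,242,190),"stand":(208,192,246,216),"vials":(180,205,218,246),"beaker":(178,140,206,170)}),("top",{"key":(268,180,314,216),"vials":(270,150,312,172)})):
    a=cv2.resize(cv2.imread(f"pics/{n}0.png"),(512,384),interpolation=cv2.INTER_AREA);c=manip.capture(n);b=np.ascontiguousarray(c["image"][:,:,::-1])
    for k,(x0,y0,x1,y1) in boxes.items():
        r=cv2.matchTemplate(b[y0-6:y1+6,x0-6:x1+6],a[y0:y1,x0:x1],cv2.TM_CCOEFF_NORMED);_,v,_,l=cv2.minMaxLoc(r);print(n,k,"shift px",l[0]-6,l[1]-6,"ncc",round(v,3))
w=manip.capture("wrist");g=w["image"].max(2)
m=(g[90:300,200:310]<45).astype(np.uint8);k,l,st,ce=cv2.connectedComponentsWithStats(m)
for i in range(1,k):
    if st[i,4]>150: print(st[i],ce[i]+[200,90])
```

```text
scene key+stand shift px 0 0 ncc 0.977
scene bar/shank shift px 0 0 ncc 0.978
scene stand shift px 0 0 ncc 0.988
scene vials shift px 0 0 ncc 0.991
scene beaker shift px 0 0 ncc 0.644
top key shift px 0 0 ncc 0.583
top vials shift px 0 0 ncc 0.339
[ 48  34  15  50 251] [251.66135458 146.7689243 ]
```

The key, stand and vials match the start picture to within a pixel in the scene view. The beaker matches in position too, more weakly because of shadow. The robot is clear, so I'm handing in.

```bash
python3 -c "
from bench import manip;print(manip.close_job())"
```

```text
the job is handed in; nothing more can be done
None
```

I ran the nut down until the torque rose at the seal's own rate (about 0.4 N m at most, estimated 0.1 rad of wind-up), then stood the key back on its stand floor and released it, and handed the job in at about 36 s; no verdict came back. The weak points are one push of about 45 N on first touching the bore floor, which I judged by height to be past the crown, and no direct look at the nut or key after the last move.

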